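Release the sieve shaker's hold-down bar and hold it raised

ROBOT

A 7-joint arm with a two-finger parallel gripper is mounted at the origin on a cart in front of the work surface, level with it; the furniture and walls round the work are solid. World frame = base frame: x ahead of the robot, y to its left, z up, the work surface at z = 0. Lengths are in m, angles in rad, forces in N, time in s.
With the tool pointing down it reaches from about 0.35 to 0.9 m from the base axis. Payload 8.1 kg.
Tool frame: the origin (TCP) lies midway between the tips of the shut fingers; the grasp point (between the pads) lies 19 mm behind it; z points along the fingers, y is the line along which they close (so a half turn about z gives the same grasp; the last joint's range is limited). The gripper opens to 92 mm and grips with 3 to 60 N. Pads are 19 mm wide; open, the fingers measure 130 mm over their backs; the gripper's body (75 mm by 190 mm) begins 47 mm behind the grasp point.
Start: joints at [1.077, 0.434, 0.025, 1.573, -0.012, 1.134, -0.075], TCP at [0.238, -0.578, 0.227] pointing down, gripper open.
Joint ranges: [-2.62, 2.62], [-0.44, 2.09], [-1.27, 1.32], [0.08, 2.57], [-1.32, 4.46], [0.12, 2], [-2.74, 2.74]. Speed limits (rad/s): [2.22, 2.22, 3.01, 3.01, 3.14, 3.14, 3.14].

INTERFACE

Orientations are given as a rotation vector (axis times angle).
In Python, from cell import arm gives the robot as it stands.
- The arm moves only by the tool send_rows, never from a script. Its argument "increments" is a list of rows, each a list of 3 entries, a list of its own where there are three numbers: the finger opening in cm, from 0 to 9.18, then the shift along the tool's x, y, z in cm, then the turn, a rotation vector about the tool's x, y, z in rad. A call has 1 to 5 rows; each row shifts and turns the commanded pose from where the row before left it, along the tool's axes as they then stand; what a row does not reach is not made up. A row lasts 1/10 s, in which the tool goes at most 50 mm and 8.59 degrees, less where a joint would pass 70% of its speed; a pose out of reach is approached as far as the arm can. A call is refused whole if a number of a shift passes 5 or a number of a turn 0.15, either way. A call with a gripper value outside its range is refused whole. The fingers move at their own pace and stop on an object; "force" is the grip in N (left out, the last holds). Time passes only in rows, so rows that do not move let the fingers close. It gives the time, the measured TCP pose, the force, the opening and the grip force at its end, in the units of the state.
- arm.observe(): the state, without advancing time (a new reading comes with each control period).
- arm.get_image(name): name is "scene" or "top" or "wrist"; returns the picture (384x512x3 uint8, red, green, blue); there is no depth.
- arm.camera_params(name): a dict with "camera_matrix" (3x3 intrinsics, pixels), "k1" (the pictures are not rectified: a ray, as slopes to the right and down, at radius r is drawn at 1 + k1 r^2 times it, then the intrinsics apply), "R" (3x3) and "t" (3): a world point X has camera coordinates R X + t. Camera axes: x right, y down, z forward; pixel columns grow to the right and rows downward; lengths in m; the calibration is good to about 2 mm. A picture is of the moment at which its call begins: read the wrist's pose just before it. camera_params takes no time and is no camera call; for the wrist camera it gives the pose at the moment of the call.
- arm.sign_off(): hands the job in; it is judged then, once.
The state is a dict: "clock": time; "joints": joint angles; "dq": joint speeds; "joint_efforts": joint torques, N m; "position": TCP position; "ee_rot": TCP orientation; "force": force on the tool from outside, world axes, zero at the start; "ft_torque": the same for the moment, N m; "width": opening from 0.0 (shut) to 1.0 (fully open); "gripper_force": force on a finger pad.
Only numpy, scipy, OpenCV 4.12 (cv2) and the standard library are available. Lean on these libraries where they do the work, as an engineer would, in place of code of your own. Each camera call takes 0.05 s, during which the arm holds its last target. There are 200 camera calls.

TASK

The shaker has stopped and its sieve has to come out. Swing the blue lock lever on the end block of the hold-down bar fully open, pull the red latch tab sideways, towards the front of the shaker, against its spring so that the fork lets go of the ball stud, then raise the bar by that tab until its free end is at least 10 cm above the ball, and finish while still holding it up there by the tab. Nothing else keeps the bar up, so do not let it drop, and leave the sieve, cup, dish, vial and brush where they are.

Things in the scene. Friction and masses are not known exactly. Their poses are not given: they have to be found in the camera images.
- shaker: White bench-top sieve shaker, 180 x 290 mm, fixed. Origin on the bench under its middle, z up. Its x runs from its front with the control panel (x = -90 mm, facing about towards the robot) to its back; its y along the hold-down bar, from the ball stud (y = -115 mm) to the bar's hinge (y = +125 mm). Receiver pan and sieve stand at x = y = 0.
- ball (a point): Centre of the fixed 20 mm steel ball stud under the bar's free end, 126 mm above the bench.
- bar_angle (a joint): Angle of the aluminium hold-down bar, rad: 0 = level, socket block down on the ball; grows as the free end rises about the shaker's x axis through bar_hinge, stop at 1.1; 10 cm of rise at the free end is 0.43. It swings freely and falls if let go; lifting takes 3 to 6 N at the tab. It cannot rise while the latch is home. A clear clamp plate hangs under it, 1 mm over the sieve.
- bar_hinge (a point): Point on the bar's hinge axis, 240 mm from the ball along the shaker's +y, 134 mm above the bench.
- hold_bar: The aluminium hold-down bar with the dark steel socket block at its free end; origin at bar_hinge, axes as the shaker's when the bar is down. The block is 44 mm (x) by 65 mm (y) by 36 mm high and open below over the ball.
- socket (a point): Centre of the ball socket in the socket block, on the ball when the bar is down. The block's roof is 20 mm above it, with screw heads up to 3 mm higher.
- latch_travel (a joint): Travel of the sprung latch, m: 0 = home, fork under the ball; 0.012 = fully pulled, along the shaker's -x (to its front, away from the block). The spring takes 5 N at the start, 12 N at the end, and pushes it home. The fork is clear of the ball from 0.008 on; keep it pulled until the block is 10 mm up. With the lock lever shut the lever's cam heel stops it after 1 to 2 mm.
- latch: Red ribbed upright tab on the latch, in front of and above the socket block: 11 mm thick along x, 22 mm wide along y, 44 mm high. Origin at its centre, 172 mm above the bench when the bar is down; axes as the shaker's then. Free for fingers on both x sides down to 22 mm below its centre. Pinched across its thickness it pivots between the fingers as the bar rises.
- lever_angle (a joint): Angle of the blue lock lever, turning about the vertical axis through lever_pivot: 0 = shut, pointing along the bar (shaker +y); 1.57 = fully open, pointing to the shaker's front (-x), counter-clockwise seen from above. Friction (about 0.5 N at the knob) holds it where it is left.
- lever_pivot (a point): Pivot of the lock lever, on the ear in front of the socket block, about 117 mm above the bench.
- lever_knob (a point): Middle of the upright round blue knob at the lever's tip, 70 mm from the pivot, about 141 mm above the bench; the knob is 13 to 17 mm thick and stands from 16 mm below this point (top of the lever's arm) to 16 mm above it.
- sieve: Cream 102 mm test sieve, 44 mm high, loose in the lip of the receiver pan under the clamp plate. Origin under its middle.
- cup: Pale grey sample cup, 52 mm wide, 22 mm high, on the bench. Origin under its middle.
- dish: Clear petri dish of sand, 61 mm wide, 12 mm high, on the bench. Origin under its middle.
- vial: Sample vial with black cap, 27 mm wide, 66 mm high, on the bench. Origin under its middle.
- brush: Small brush with red handle, 152 mm long along its x, 12 mm high, on the bench. Origin at its middle, underside.
Things that resemble listed ones, but are neither listed nor needed, are in the scene too. Leave any orange or purple look-alike of the cup alone.

How it is judged:
On the way, in this order (a step that is already met when the one before it is completed fails the run):
1. The lock lever is swung open (past 1.2 rad) while the bar lies on the ball (value of joint lever_angle above 1.2 rad and value of joint bar_angle below 0.03 rad), for 0.1 s.
2. The latch is pulled at least 7 mm while the bar is still down (value of joint latch_travel above 0.007 m and value of joint bar_angle below 0.05 rad), for 0.05 s.
3. The bar is raised at least 0.4 rad by the tab (value of joint bar_angle above 0.4 rad and contact force between the fingers and latch above 1 N), for 0.2 s.
At the end, for the whole second after the job is handed in: The bar is held still, up at least 0.4 rad (its socket block 9 cm or more above the ball), with the fingers holding the latch tab and nothing propping the block; the lock lever is open (over 1.0 rad) and the sieve stands within 15 mm of where it was, upright (all of step 3 and velocity of joint bar_angle between -0.15 and 0.15 rad/s and z of socket in the frame of ball above 0.09 m and value of joint lever_angle above 1 rad and contact force between each of sieve, cup, dish, vial, brush and hold_bar below 0.3 N and distance of sieve from where it was at the start of the episode below 0.015 m and angle between sieve's own z axis and vertical below 0.15 rad); the arm keeps its last pose, push and grip.
It fails at once if The raised bar drops (falls faster than 1.5 rad/s) (velocity of joint bar_angle below -1.5 rad/s).
It fails at once if The sieve is shifted by more than 15 mm (distance of sieve from where it was at the start of the episode above 0.015 m).
It fails at once if The cup, dish, vial or brush is moved by more than 30 mm or the vial tips over (distance of any of cup, dish, vial, brush from where it was at the start of the episode above 0.03 m or angle between vial's own z axis and vertical above 0.6 rad).
It also fails if it takes over 50 s, if anything falls off the work surface, if the arm or the gripper's body presses on something with over 40 N, if the wrist force passes 120 N, or if a joint passes its speed limit or range.

## Working session

There is one attempt and no reset: what is moved stays moved. The work goes in short steps, Python scripts to look and compute and a tool call to move; the robot and the scene stay as the last step left them, time stands still between calls to the robot, and variables do not carry over. Pictures are saved under pics/ and viewed, at most 10 in all, crops included, and the job is handed in when it is done.

Besides the shell and the picture viewer there is one more tool, called by a JSON object that holds its "fn" and its "kwargs", one argument or row to a line. send_rows: Moves the arm, as the interface text tells. Its arguments: {"type":"object","properties":{"increments":{"type":"array"},"force":{"type":"number"}},"required":["increments"]}

```bash
mkdir -p pics; ls; python3 - <<'E'
from cell import arm
import cv2
o=arm.observe();print(o['clock'],o['position'],o['ee_rot'],o['width'])
for n in('scene','top'):
    im=arm.get_image(n);cv2.imwrite(f'pics/{n}0.png',im[:,:,::-1]);p=arm.camera_params(n);print(n,p)
E
```

```text
pics
0.0 [ 0.23783781 -0.57741125  0.22593712] [-3.08031618e+00 -6.09555411e-01  6.50884005e-04] 1.0003072146122356
scene {'camera_matrix': array([[477.29975574,   0.        , 258.86373079],
       [  0.        , 477.29975574, 194.23096199],
       [  0.        ,   0.        ,   1.        ]]), 'k1': -0.20161032206975635, 'R': array([[-0.84954684, -0.52742181,  0.00981783],
       [-0.33968045,  0.53271273, -0.77513505],
       [ 0.40359305, -0.66184846, -0.6317193 ]]), 't': array([0.48106772, 0.24613056, 1.12755947])}
top {'camera_matrix': array([[446.9028847 ,   0.        , 257.86351846],
       [  0.        , 446.9028847 , 201.97974012],
       [  0.        ,   0.        ,   1.        ]]), 'k1': -0.06946631257944762, 'R': array([[ 0.00802168, -0.99996531,  0.00224383],
       [-0.99756322, -0.00815789, -0.06928975],
       [ 0.06930565, -0.00168254, -0.99759405]]), 't': array([0.02218651, 0.55231768, 1.3549984 ])}
```

View pics/scene0.png

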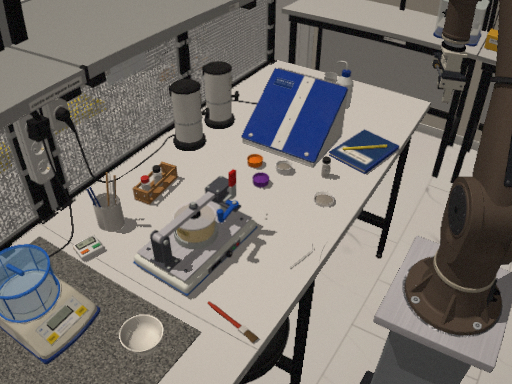

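View pics/top0.png

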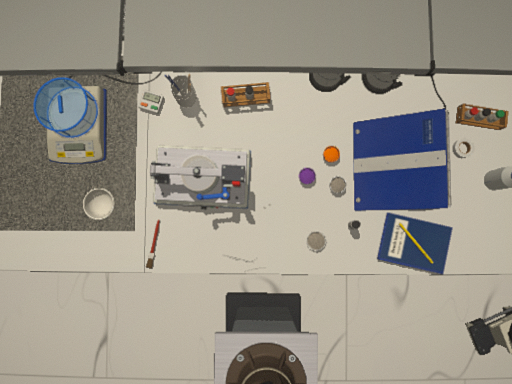

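Top view: the shaker is around (200,178), the red tab at (236,184), and the blue lever runs from (228,195) to its knob at about (202,197). 

Look-alikes for the red tab are the brush handle (155,235) and the tube caps (230,92) and (477,112). For the blue lever they are the folder (400,160), notebook (415,243) and basket (65,105). I choose the tab and lever on the shaker and check them in one close crop.

```bash
cat > h.py <<'E'
import numpy as np,cv2
from scipy.spatial.transform import Rotation as Ro
def ray(p,uv):
    K=p['camera_matrix'];u=np.array([(uv[0]-K[0,2])/K[0,0],(uv[1]-K[1,2])/K[1,1]])
    s=u.copy()
    for _ in range(20): s=u/(1+p['k1']*(s@s))
    d=p['R'].T@np.r_[s,1];return -p['R'].T@p['t'],d/np.linalg.norm(d)
def plane(p,uv,z):
    c,d=ray(p,uv);return c+d*(z-c[2])/d[2]
def tri(p1,a,p2,b):
    c,d=ray(p1,a);e,f=ray(p2,b)
    s=np.linalg.lstsq(np.c_[d,-f],e-c,rcond=None)[0];x=c+s[0]*d;y=e+s[1]*f
    return (x+y)/2,np.linalg.norm(x-y)
def blobs(im,col,box=None,amin=8):
    h=cv2.cvtColor(im,cv2.COLOR_RGB2HSV)
    if col=='red': m=((h[...,0]<8)|(h[...,0]>172))&(h[...,1]>150)&(h[...,2]>70)
    else: m=(h[...,0]>98)&(h[...,0]<125)&(h[...,1]>130)&(h[...,2]>60)
    m=m.astype(np.uint8)
    if box: k=np.zeros_like(m);x0,y0,x1,y1=box;k[y0:y1,x0:x1]=1;m*=k
    n,l,s,c=cv2.connectedComponentsWithStats(m)
    return [(s[i].tolist(),c[i].round(1).tolist(),cv2.minAreaRect(np.argwhere(l==i)[:,::-1].astype(np.float32))) for i in range(1,n) if s[i,4]>=amin]
E
python3 - <<'E'
from cell import arm
from h import *
t=cv2.imread('pics/top0.png')[:,:,::-1].copy();s=cv2.imread('pics/scene0.png')[:,:,::-1].copy()
for n,im,b in(('top',t,(145,140,260,215)),('scene',s,(130,150,270,290))):
    for c in('red','blue'):
        for x in blobs(im,c,b): print(n,c,x)
a=cv2.resize(t[140:215,145:260],None,fx=5,fy=5,interpolation=cv2.INTER_CUBIC)
b=cv2.resize(s[160:235,180:260],None,fx=5,fy=5,interpolation=cv2.INTER_CUBIC)
o=np.zeros((375,575+400-175,3),np.uint8);o[:,:400]=a[:,175:];o[:,400:]=b
cv2.imwrite('pics/crop.png',o[:,:,::-1])
E
```

```text
top red ([232, 181, 8, 5, 37], [235.8, 182.9], ((235.5, 183.0), (4.0, 7.0), 90.0))
top blue ([197, 187, 32, 12, 145], [214.1, 194.9], ((212.5, 192.5), (11.0, 31.0), 90.0))
scene red ([229, 170, 7, 16, 102], [232.0, 177.7], ((232.0, 177.5), (15.0, 6.0), 90.0))
scene red ([141, 176, 8, 7, 50], [144.4, 178.9], ((144.5, 179.0), (6.0, 7.0), 90.0))
scene blue ([217, 200, 21, 22, 188], [226.0, 210.5], ((226.00001525878906, 209.00001525878906), (11.31370735168457, 25.455841064453125), 45.0))
scene blue ([199, 275, 9, 9, 9], [203.0, 279.0], ((203.0, 279.0), (11.313708305358887, 0.0), 135.0))
```

View pics/crop.png

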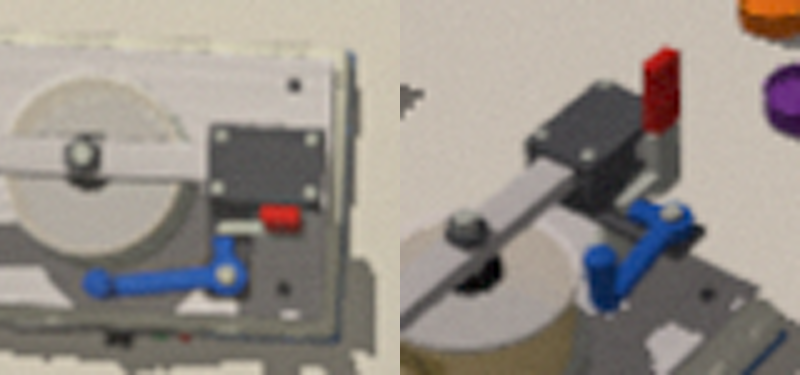

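The crop confirms the choice. On the left (top view), the red tab top is at about (236,183), the knob top at (199.4,196.6) and the pivot at (225.4,195). On the right (scene view), the knob is at (220,215) and the tab centre at (232,178).

```bash
python3 - <<'E'
from cell import arm
from h import *
T=arm.camera_params('top');S=arm.camera_params('scene')
print('knobtop',tri(T,(199.4,196.6),S,(219.6,211.2)),plane(T,(199.4,196.6),.157))
print('pivot',tri(T,(225.4,195),S,(235,202.4)),plane(T,(225.4,195),.125))
print('tab',tri(T,(235.8,183.4),S,(232.2,177)),plane(T,(235.8,182.5),.194), plane(S,(232.2,178.2),.172))
# block screw heads: crop corners
C=[(221,135),(312,139),(309,190),(219,190)]
for c in C: print('screw',plane(T,(180+c[0]/5,140+c[1]/5),.148).round(4))
print('knob screw bar',plane(T,(180+82/5,140+153/5),.15))
W=arm.camera_params('wrist');print(W)
print(Ro.from_rotvec(arm.observe()['ee_rot']).as_matrix().round(3))
E
```

```text
knobtop (array([0.55780982, 0.19040146, 0.15177132]), np.float64(0.002858669152624002)) [0.55615673 0.18897283 0.157     ]
pivot (array([0.5639596 , 0.11924599, 0.12588234]), np.float64(0.000336536220302113)) [0.56388759 0.11922442 0.125     ]
tab (array([0.59213267, 0.08787483, 0.17423879]), np.float64(0.0007817135962114269)) [0.59203464 0.08675167 0.194     ] [0.59140087 0.0897327  0.172     ]
screw [0.6407 0.122  0.148 ]
screw [0.6388 0.071  0.148 ]
screw [0.61   0.0723 0.148 ]
screw [0.6096 0.1227 0.148 ]
knob screw bar [0.62965227 0.19959793 0.15      ]
{'camera_matrix': array([[271.28589485,   0.        , 259.66613623],
       [  0.        , 271.28589485, 190.6793373 ],
       [  0.        ,   0.        ,   1.        ]]), 'k1': -0.04969295344923429, 'R': array([[ 0.38074638, -0.92467884, -0.00110928],
       [-0.88004858, -0.36273707,  0.30649031],
       [-0.28380748, -0.11571885, -0.95187313]]), 't': array([-0.62462937, -0.03685685,  0.39211993])}
[[ 0.925  0.381 -0.001]
 [ 0.381 -0.925  0.001]
 [-0.    -0.001 -1.   ]]
```

{"fn": "send_rows", "kwargs": {
  "increments": [
    [9.18,[0,0,-1],[0,0,0.13]],
    [9.18,[0,0,-1],[0,0,0.13]],
    [9.18,[0,0,-1],[0,0,0.13]]
  ]
}}

```text
clock: 0.4
position: [0.2379, -0.5776, 0.2566]
ee_rot: [-3.141, 0.007, 0.001]
force: [0.6, -0.4, 0.1]
width: 1.0
gripper_force: 0.0
```

{"fn": "send_rows", "kwargs": {
  "increments": [
    [9.18,[1.6,-3.5,0],[0,0,0]],
    [9.18,[1.6,-3.5,0],[0,0,0]],
    [9.18,[1.6,-3.5,0],[0,0,0]],
    [9.18,[1.6,-3.5,0],[0,0,0]],
    [9.18,[1.6,-3.5,0],[0,0,0]]
  ]
}}

```text
clock: 0.9
position: [0.3182, -0.4012, 0.2564]
ee_rot: [-3.141, -0.001, 0.001]
force: [0.2, 0.6, -0.0]
width: 1.0
gripper_force: 0.0
```

{"fn": "send_rows", "kwargs": {
  "increments": [
    [9.18,[1.6,-3.5,0],[0,0,0]],
    [9.18,[1.6,-3.5,0],[0,0,0]],
    [9.18,[1.6,-3.5,0],[0,0,0]],
    [9.18,[1.6,-3.5,0],[0,0,0]],
    [9.18,[1.6,-3.5,0],[0,0,0]]
  ]
}}

```text
clock: 1.4
position: [0.398, -0.2262, 0.2566]
ee_rot: [-3.142, -0.001, 0.0]
force: [0.6, 0.5, -0.9]
width: 1.001
gripper_force: 0.0
```

{"fn": "send_rows", "kwargs": {
  "increments": [
    [9.18,[1.3,-4,0],[0,0,0]],
    [9.18,[1.3,-4,0],[0,0,0]],
    [9.18,[1.3,-4,0],[0,0,0]],
    [9.18,[1.3,-4,0],[0,0,0]],
    [9.18,[1.3,-4,0],[0,0,0]]
  ]
}}

```text
clock: 1.9
position: [0.4627, -0.0261, 0.2566]
ee_rot: [3.141, 0.001, -0.0]
force: [0.8, -0.7, 0.9]
width: 1.001
gripper_force: 0.0
```

{"fn": "send_rows", "kwargs": {
  "increments": [
    [9.18,[1.3,-4,0],[0,0,0]],
    [9.18,[1.3,-4,0],[0,0,0]],
    [9.18,[1.3,-4,0],[0,0,0]],
    [9.18,[1.3,-4,0],[0,0,0]],
    [9.18,[1.3,-4,0],[0,0,0]]
  ]
}}

```text
clock: 2.4
position: [0.5277, 0.1738, 0.2564]
ee_rot: [3.141, 0.001, -0.001]
force: [0.7, -0.8, -0.3]
width: 0.998
gripper_force: 0.0
```

```bash
python3 - <<'E'
from cell import arm
from h import *
o=arm.observe();print(o['position'],o['joints'].round(2) if hasattr(o['joints'],'round') else o['joints'])
p=arm.camera_params('wrist');im=arm.get_image('wrist');cv2.imwrite('pics/w1.png',im[:,:,::-1])
np.save('w1.npy',np.c_[p['R'],p['t']])
for c in('red','blue'):
    for x in blobs(im,c,None,30): print(c,x)
E
```

```text
[0.52766026 0.17375812 0.25639497] [-0.13  0.33 -0.38  1.68  0.13  1.16 -2.11]
red ([338, 119, 36, 15, 464], [355.4, 125.8], ((355.5, 126.0), (14.0, 35.0), 90.0))
red ([149, 181, 7, 57, 179], [152.6, 209.7], ((152.76914978027344, 209.0524444580078), (3.718639373779297, 56.27843475341797), 3.900494337081909))
blue ([0, 0, 16, 60, 298], [8.0, 29.9], ((7.946658134460449, 29.59391212463379), (14.911579132080078, 59.07743453979492), 0.9877604246139526))
blue ([232, 126, 84, 42, 1106], [276.3, 149.0], ((273.1026306152344, 146.13851928710938), (31.943370819091797, 84.13680267333984), 82.09283447265625))
```

View pics/w1.png

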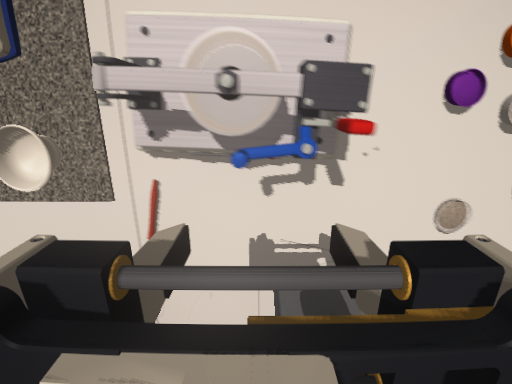

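The wrist view shows the knob top at about (239,159), the pivot at (308,149), the red tab at about (357,127), and block screws at (308,67), (368,72), (366,106) and (306,106).

```bash
python3 - <<'E'
from cell import arm
from h import *
p=arm.camera_params('wrist');T=arm.camera_params('top')
print(-p['R'].T@p['t'])
print('knob',plane(p,(239,159),.157),plane(p,(239,159),.141));print('piv',plane(p,(308,149),.125))
print('knobtri',tri(p,(239,159),T,(199.4,196.6)))
print('tabtri',tri(p,(355,126),T,(235.8,183)),plane(p,(355,126),.194),plane(p,(355,126),.172))
for u in((308,67),(368,72),(366,106),(306,106),(110,65),(110,100)): print(plane(p,u,.148).round(4))
print('base',plane(p,(128,13),.05),plane(p,(348,22),.05))
E
```

```text
[0.61313768 0.18199241 0.41427318]
knob [0.56226244 0.20273667 0.157     ] [0.55909847 0.20402677 0.141     ]
piv [0.56741589 0.13137692 0.125     ]
knobtri (array([0.55755193, 0.19902224, 0.12705484]), np.float64(0.01241222892953253))
tabtri (array([0.59488239, 0.08966804, 0.14529499]), np.float64(0.0027432579321712627)) [0.59718254 0.10689548 0.194     ] [0.59558901 0.0993951  0.172     ]
[0.6459 0.1396 0.148 ]
[0.6427 0.0842 0.148 ]
[0.6126 0.0826 0.148 ]
[0.6117 0.1396 0.148 ]
[0.648  0.3214 0.148 ]
[0.617  0.3258 0.148 ]
base [0.71917205 0.34288072 0.05      ] [0.70951753 0.07845355 0.05      ]
```

```bash
python3 - <<'E'
from cell import arm
from h import *
p=arm.camera_params('wrist');w=np.load('w1.npy');print(w.round(4));print(np.c_[p['R'],p['t']].round(4))
o=arm.observe();print(o['clock'],o['position'],o['dq'])
q=dict(p,R=w[:,:3],t=w[:,3])
print('knob',plane(q,(239,159),.157),'piv',plane(q,(308,149),.125),'tab',plane(q,(355,126),.194),plane(q,(355,126),.172))
print(plane(q,(308,67),.148),plane(q,(366,106),.148))
def proj(p,X):
    c=p['R']@X+p['t'];s=c[:2]/c[2];s=s*(1+p['k1']*(s@s));K=p['camera_matrix'];return K[:2,:2]@s+K[:2,2]
for X in((.5277,.1738,.256),(.5277,.2198,.256),(.5277,.1278,.256)): print(proj(q,np.array(X)))
for n in('scene','top'):
  for X in((.5277,.1738,.256),(.5277,.2198,.256),(.5277,.1278,.256)): print(n,proj(arm.camera_params(n),np.array(X)))
E
```

```text
[[ 3.000e-04 -1.000e+00  6.000e-04  1.738e-01]
 [-9.518e-01 -1.000e-04  3.067e-01  4.562e-01]
 [-3.067e-01 -6.000e-04 -9.518e-01  5.823e-01]]
[[ 0.0071 -1.     -0.0048  0.1796]
 [-0.952  -0.0082  0.306   0.4585]
 [-0.306   0.0024 -0.952   0.5816]]
2.45 [0.52818242 0.18184295 0.25641575] [ 0.0427801  -0.0481419  -0.00487524  0.08103638 -0.04251268 -0.01499706
  0.13303159]
knob [0.56182346 0.19387214 0.157     ] piv [0.56640019 0.12227602 0.125     ] tab [0.59606642 0.09788691 0.194     ] [0.59440136 0.09026479 0.172     ]
[0.6450217  0.13011764 0.148     ] [0.61129465 0.07322609 0.148     ]
[260.06750423 240.36528847]
[189.76743854 240.19980924]
[330.33638498 240.19538594]
scene [233.5835193  176.76146756]
scene [221.6577868  187.55891982]
scene [244.86098818 166.5679906 ]
top [200.17412334 204.63138952]
top [182.15632946 204.48198081]
top [218.22894436 204.78038718]
```

The wrist picture was taken while the arm settled. With the pose saved before the shot, all three views agree: knob (0.559,0.192), pivot (0.565,0.121), tab (0.593,0.090,0.172).

{"fn": "send_rows", "kwargs": {
  "increments": [
    [6,[1.6,-0.9,0],[0,0,0]],
    [6,[1.5,-1,0],[0,0,0]],
    [6,[0,0,3],[0,0,0]],
    [6,[0,0,3],[0,0,0]],
    [6,[0,0,0],[0,0,0]]
  ]
}}

```text
clock: 2.95
position: [0.556, 0.1898, 0.1927]
ee_rot: [3.139, 0.001, -0.011]
force: [-0.2, -0.1, -0.2]
width: 0.667
gripper_force: 0.0
```

{"fn": "send_rows", "kwargs": {
  "increments": [
    [5,[0,0,2.5],[0,0,0]],
    [5,[0,0,2],[0,0,0]],
    [5,[0,0,1.3],[0,0,0]],
    [4,[0,0,0],[0,0,0]]
  ]
}}

```text
clock: 3.35
position: [0.5579, 0.1908, 0.138]
ee_rot: [3.141, 0.001, -0.003]
force: [-0.9, 0.3, 0.4]
width: 0.499
gripper_force: 0.0
```

{"fn": "send_rows", "kwargs": {
  "increments": [
    [1,[0,0,0],[0,0,0]],
    [0.5,[0,0,0],[0,0,0]],
    [0.5,[0,0,0],[0,0,0]],
    [0.5,[0,0,0],[0,0,0]],
    [0.5,[0,0,0],[0,0,0]]
  ],
  "force": 8
}}

```text
clock: 3.85
position: [0.5589, 0.1917, 0.1393]
ee_rot: [-3.141, -0.001, -0.002]
force: [-0.1, -0.0, 2.8]
width: 0.172
gripper_force: 8.0
```

{"fn": "send_rows", "kwargs": {
  "increments": [
    [0.5,[-1.1,0.2,0],[0,0,0]],
    [0.5,[-1.05,0.33,0],[0,0,0]],
    [0.5,[-0.95,0.5,0],[0,0,0]],
    [0.5,[-0.85,0.6,0],[0,0,0]],
    [0.5,[-0.75,0.75,0],[0,0,0]]
  ]
}}

```text
clock: 4.35
position: [0.5094, 0.1686, 0.1389]
ee_rot: [-3.14, -0.004, 0.002]
force: [-2.8, 6.2, 3.8]
width: 0.172
gripper_force: 8.0
```

{"fn": "send_rows", "kwargs": {
  "increments": [
    [0.5,[-0.65,0.85,0],[0,0,0]],
    [0.5,[-0.5,0.95,0],[0,0,0]],
    [0.5,[-0.36,0.95,0],[0,0,0]],
    [0.5,[-0.2,0.9,0],[0,0,0]],
    [0.5,[-0.06,0.85,0],[0,0,0]]
  ]
}}

```text
clock: 4.85
position: [0.4931, 0.1222, 0.1386]
ee_rot: [-3.141, -0.001, 0.001]
force: [-4.5, 15.3, 0.3]
width: 0.193
gripper_force: 7.9
```

{"fn": "send_rows", "kwargs": {
  "increments": [
    [0.5,[0,0.3,0],[0,0,0]],
    [0.5,[0,0,0],[0,0,0]],
    [0.5,[0,0,0],[0,0,0]]
  ]
}}

```text
clock: 5.15
position: [0.4932, 0.1231, 0.1388]
ee_rot: [-3.137, -0.005, 0.001]
force: [-4.5, 16.8, -1.5]
width: 0.18
gripper_force: 8.0
```

{"fn": "send_rows", "kwargs": {
  "increments": [
    [4.5,[0,0,0],[0,0,0]],
    [4.5,[0,0,0],[0,0,0]],
    [4.5,[0,0,-3],[0,0,0]],
    [4.5,[0,0,-4],[0,0,0]],
    [6,[0,0,-2],[0,0,0]]
  ]
}}

```text
clock: 5.65
position: [0.4952, 0.1185, 0.2314]
ee_rot: [3.142, -0.001, 0.005]
force: [0.2, 0.2, -0.3]
width: 0.53
gripper_force: 0.0
```

{"fn": "send_rows", "kwargs": {
  "increments": [
    [6,[0,0,0],[0,0,-0.13]],
    [6,[0,0,0],[0,0,-0.13]],
    [6,[0,0,0],[0,0,-0.13]],
    [6,[0,0,0],[0,0,-0.13]],
    [6,[0,0,0],[0,0,-0.13]]
  ]
}}

```text
clock: 6.15
position: [0.4944, 0.1179, 0.2286]
ee_rot: [2.974, 1.009, -0.0]
force: [0.8, -0.1, -0.3]
width: 0.656
gripper_force: 0.0
```

{"fn": "send_rows", "kwargs": {
  "increments": [
    [6,[0,0,0],[0,0,-0.13]],
    [6,[0,0,0],[0,0,-0.13]],
    [6,[0,0,0],[0,0,-0.13]],
    [6,[0,0,0],[0,0,-0.13]],
    [6,[0,0,0],[0,0,-0.13]]
  ]
}}

```text
clock: 6.65
position: [0.4944, 0.1179, 0.2285]
ee_rot: [2.496, 1.906, -0.001]
force: [1.2, 0.5, 0.0]
width: 0.656
gripper_force: 0.0
```

{"fn": "send_rows", "kwargs": {
  "increments": [
    [6,[0,0,0],[0,0,-0.13]],
    [6,[0,0,0],[0,0,-0.13]],
    [6,[0,0,0],[0,0,0]],
    [6,[0,0,0],[0,0,0]],
    [6,[0,0,0],[0,0,0]]
  ]
}}

```text
clock: 7.15
position: [0.494, 0.1189, 0.2287]
ee_rot: [2.236, 2.206, -0.0]
force: [-0.4, -0.1, -0.5]
width: 0.651
gripper_force: 0.0
```

```bash
python3 - <<'E'
from cell import arm
from h import *
o=arm.observe();print(o['position'],np.round(o['joints'],2),np.round(o['dq'],2));print(Ro.from_rotvec(o['ee_rot']).as_matrix().round(3))
p=arm.camera_params('wrist');w=arm.get_image('wrist');T=arm.camera_params('top')
t=arm.get_image('top')
for n,im,b in(('w',w,None),('t',t,(145,140,260,235))):
  for c in('red','blue'):
    for x in blobs(im,c,b,20): print(n,c,x[0],x[1],plane(p if n=='w' else T,x[1],.172).round(4))
a=cv2.resize(t[140:240,170:260],None,fx=3,fy=3.84,interpolation=cv2.INTER_CUBIC)
cv2.imwrite('pics/w2.png',np.hstack([w,a])[:,:,::-1])
E
```

```text
[0.49404182 0.11894538 0.22868292] [ 0.19  0.32 -0.68  1.81  0.23  1.09 -0.58] [-0.01 -0.   -0.   -0.    0.    0.    0.01]
[[ 0.014  1.     0.   ]
 [ 1.    -0.014 -0.   ]
 [-0.     0.    -1.   ]]
w red [357, 218, 31, 24, 505] [370.0, 231.1] [0.5926 0.0948 0.172 ]
w blue [253, 164, 89, 35, 1270] [301.1, 183.6] [0.5301 0.1392 0.172 ]
t red [155, 221, 4, 14, 28] [156.5, 228.1] [0.4678 0.303  0.172 ]
```

View pics/w2.png

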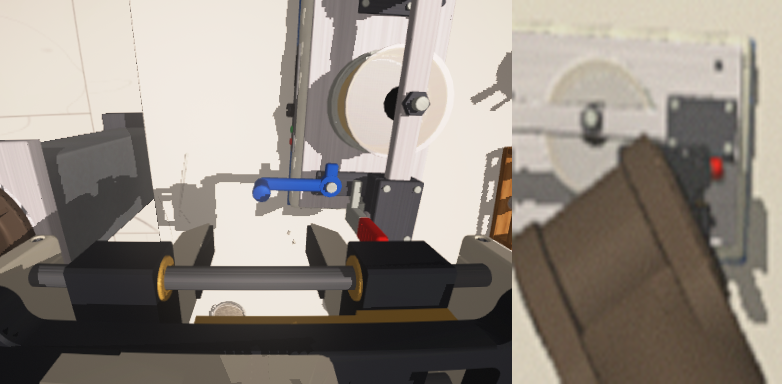

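Lever open: in the wrist view its knob is at (262,190) and its pivot at (331,187), pointing to the front. The red tab is at about (370,231). Next I go to the tab, grasping across its thickness.

{"fn": "send_rows", "kwargs": {
  "increments": [
    [6,[-0.9,3.3,0],[0,0,0]],
    [6,[-0.9,3.3,0],[0,0,0]],
    [5,[-0.9,3.3,0],[0,0,0]],
    [4,[0,0,0],[0,0,0]],
    [4,[0,0,0],[0,0,0]]
  ]
}}

```text
clock: 7.75
position: [0.5927, 0.0914, 0.2281]
ee_rot: [-2.234, -2.208, 0.001]
force: [0.0, 0.5, 0.0]
width: 0.457
gripper_force: 0.0
```

{"fn": "send_rows", "kwargs": {
  "increments": [
    [4,[0,0,2],[0,0,0]],
    [4,[0,0,2],[0,0,0]],
    [4,[0,0,2],[0,0,0]],
    [4,[0,0,1.2],[0,0,0]],
    [4,[0,0,0],[0,0,0]]
  ]
}}

```text
clock: 8.25
position: [0.591, 0.0915, 0.1554]
ee_rot: [-2.231, -2.21, 0.004]
force: [-0.3, -0.3, -0.2]
width: 0.432
gripper_force: 0.0
```

{"fn": "send_rows", "kwargs": {
  "increments": [
    [0.3,[0,0,0],[0,0,0]],
    [0.3,[0,0,0],[0,0,0]],
    [0.3,[0,0,0],[0,0,0]],
    [0.3,[0,0,0],[0,0,0]],
    [0.3,[0,0,0],[0,0,0]]
  ],
  "force": 30
}}

```text
clock: 8.75
position: [0.5926, 0.0916, 0.1573]
ee_rot: [2.233, 2.21, 0.0]
force: [-2.5, -0.5, 4.9]
width: 0.117
gripper_force: 30.0
```

```bash
python3 - <<'E'
from cell import arm
from h import *
o=arm.observe();print(o['position'],o['force'])
w=arm.get_image('wrist');s=arm.get_image('scene')
a=cv2.resize(s[140:236,170:298],(512,384),interpolation=cv2.INTER_CUBIC)
cv2.imwrite('pics/w3.png',np.hstack([w[:,180:460],a])[:,:,::-1])
E
```

```text
[0.59257507 0.09157936 0.1572957 ] [-2.5002797  -0.54293791  4.89075163]
```

View pics/w3.png

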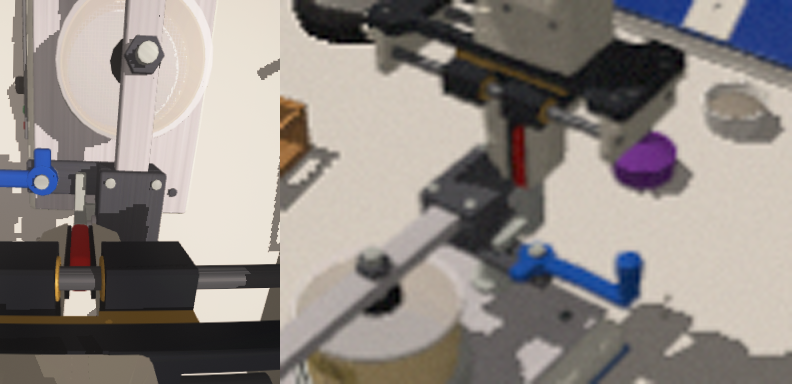

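The tab (red, between the pads in both halves) is held at a width of 10.8 mm. The lever is open. Now I pull the tab to the front.

{"fn": "send_rows", "kwargs": {
  "increments": [
    [0.3,[0,-0.4,0],[0,0,0]],
    [0.3,[0,-0.4,0],[0,0,0]],
    [0.3,[0,-0.4,0],[0,0,0]],
    [0.3,[0,0,0],[0,0,0]],
    [0.3,[0,0,0],[0,0,0]]
  ]
}}

```text
clock: 9.35
position: [0.5833, 0.092, 0.1574]
ee_rot: [2.232, 2.207, 0.008]
force: [11.6, 1.6, -3.5]
width: 0.117
gripper_force: 30.0
```

{"fn": "send_rows", "kwargs": {
  "increments": [
    [0.3,[0,-0.15,0],[0,0,0]],
    [0.3,[0,0,0],[0,0,0]],
    [0.3,[0.1,0,-0.6],[0,0,0]],
    [0.3,[0.15,0,-0.6],[0,0,0]],
    [0.3,[0.2,0,-0.8],[0,0,0]]
  ]
}}

```text
clock: 9.85
position: [0.5817, 0.096, 0.177]
ee_rot: [2.232, 2.207, 0.006]
force: [11.8, 1.3, -6.8]
width: 0.118
gripper_force: 30.0
```

Rising 20 mm with about a 5 N lift load, and the latch is still pulled. Continuing along the arc.

{"fn": "send_rows", "kwargs": {
  "increments": [
    [0.3,[0.3,0,-1.1],[0,0,0]],
    [0.3,[0.35,0,-1.1],[0,0,0]],
    [0.3,[0.4,0,-1.1],[0,0,0]],
    [0.3,[0.45,0,-1.1],[0,0,0]],
    [0.3,[0.5,0,-1.1],[0,0,0]]
  ]
}}

```text
clock: 10.35
position: [0.5818, 0.116, 0.2321]
ee_rot: [2.232, 2.207, 0.006]
force: [12.7, 3.2, -8.4]
width: 0.117
gripper_force: 30.0
```

{"fn": "send_rows", "kwargs": {
  "increments": [
    [0.3,[0.5,0,-1],[0,0,0]],
    [0.3,[0.6,0,-1],[0,0,0]],
    [0.3,[0.6,0,-1],[0,0,0]],
    [0.3,[0.3,0,-0.5],[0,0,0]],
    [0.3,[0,0,0],[0,0,0]]
  ]
}}

```text
clock: 10.85
position: [0.5824, 0.137, 0.2673]
ee_rot: [2.231, 2.208, 0.009]
force: [14.5, 3.3, -8.9]
width: 0.12
gripper_force: 30.0
```

```bash
python3 - <<'E'
from cell import arm
from h import *
o=arm.observe();print(o['clock'],o['position'],o['force'],o['width'],o['gripper_force'])
w=arm.get_image('wrist');s=arm.get_image('scene')
a=cv2.resize(s[110:236,150:318],(512,384),interpolation=cv2.INTER_CUBIC)
cv2.imwrite('pics/w4.png',np.hstack([w[:,180:460],a])[:,:,::-1])
E
```

```text
10.85 [0.5824393  0.13697029 0.26734402] [14.45767966  3.31390961 -8.90263334] 0.1204861452556016 30.018779039382935
```

View pics/w4.png

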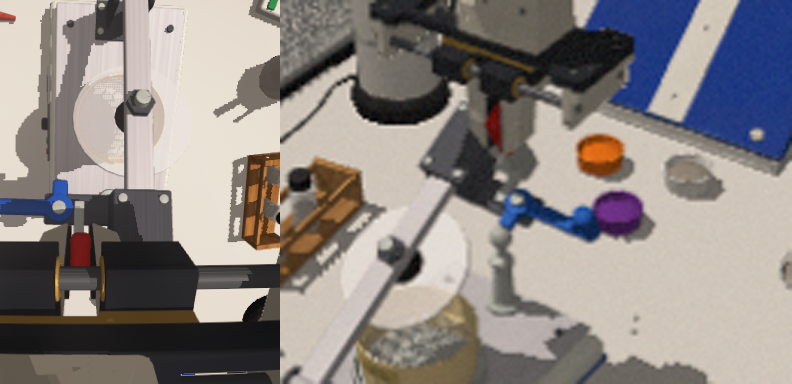

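The bar is raised by the tab. In the scene half, the free ball stud is visible at (503,235), the block is above it at about (460,155), the tab is in the pads at (494,130), and the lever is still open. From the tab's rise the bar angle is about 0.5 rad. I'll hold still for a moment, then hand in.

{"fn": "send_rows", "kwargs": {
  "increments": [
    [0.3,[0,0,0],[0,0,0]],
    [0.3,[0,0,0],[0,0,0]],
    [0.3,[0,0,0],[0,0,0]],
    [0.3,[0,0,0],[0,0,0]],
    [0.3,[0,0,0],[0,0,0]]
  ]
}}

```text
clock: 11.45
position: [0.5824, 0.1364, 0.2666]
ee_rot: [2.232, 2.207, 0.008]
force: [14.5, 3.4, -8.6]
width: 0.122
gripper_force: 30.0
```

```bash
python3 -c "
from cell import arm
o=arm.observe();print(o['position'],o['force'],o['width'],o['gripper_force'])
print(arm.sign_off())"
```

```text
[0.58239349 0.13637752 0.26657019] [14.51236736  3.43002202 -8.58906218] 0.12181859407915455 30.029272735118866
the job is handed in; nothing more can be done
None
```

I swung the lock lever open, pulled the latch and raised the bar by its tab to about 0.5 rad, roughly 11 cm above the ball (estimated from the tool's rise). I handed the job in at about 11.5 s with the tab still gripped at 30 N; the sign-off returned no verdict.

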